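Clamp the block in the drilling jig

TASK

Load the drilling jig: lay the small white 70 mm block with the ports in its sides flat in the channel, slide it gently fully home against the end stop without shifting the stop, and only then push the toggle clamp's handle down past its over-center point so that the spindle locks the block down. Never press on the jig or its clamp with more than about 25 N, so ease off once the handle has snapped over; leave the other things on the table alone, and let go of everything at the end.

Things in the scene. Friction and masses are not known exactly. Their poses are not given: they have to be found in the camera images.
- jig: Drilling jig, fixed to the table: plywood base 390 x 120 mm, 15 mm thick, from x = -105 to 285 mm. Origin on the table below the closed clamp's spindle; x (level) runs along the channel towards end stop, clamp and handle; z is up. The clamp's arm pivots at x = 100 mm, 56 mm up, between steel cheeks at x = 86 to 162 mm, 85 mm high.
- stop_face (a point): Foot of the end stop's face, on the channel floor at y = 0; axes as the jig's. The stop is a steel plate 31 mm wide, 24.5 mm high, with a black thumb knob behind it. The last user left it anywhere from jig x = 25 to 45 mm. Only friction holds it: pushed with more than about 18 N it slips to +x. The reading is not exact; feel for the touch.
- block: The work block: white plastic, 70 (its x) x 30 (its y) x 30 (its z) mm, about 90 g, with three dark 8 mm ports on each long side. Origin at the centre of its underside. Either end may go first. It starts lying flat on the table beside the jig, to the left or the right.
- spindle: Sprung clamp spindle with a 20 mm round rubber pad; origin at the centre of the pad's lower face. It hangs on the arm, 100 mm from the arm's pivot. Clamp open: the arm stands up, all of it at jig x above 30 mm, its spindle 110 to 180 mm high. Clamp closed: the pad comes down at jig x = 0, y = 0 and presses the block with about 30 N.
- handle (a joint): Angle of the handle root (rad): starts at 0, open (63 degrees above level, leaning away from the channel), grows as it is pushed down; 1.10 is the stop: root level, locked. Stays where left (1.5 N friction at the grip). The pad meets the block at about 0.78; the push at the grip rises to some 12 N; dead centre is at 1.04; from about 1.06 it snaps onto its stop by itself, if a block is clamped.
- handle_pivot (a point): The handle's pivot, a fixed point of the jig at x = 150 mm, y = 0, 76 mm up. The handle swings in the jig's x-z plane. Its black grip, a straight round bar of 20 mm diameter, starts 38 mm and ends 120 mm from the pivot; hard use has bent its shank (30 mm from the pivot) up or down by up to 0.2 rad, differently each time, so the height of the grip when locked must be found by feel.
- offcut: A bystander to be left alone: plain white plastic offcut, 110 x 40 x 16 mm, flat on the table on the other side of the jig from the block. Origin at the centre of its underside.
- can: A bystander: drinks can, 66 mm in diameter, 120 mm high, standing. Origin at the centre of its underside.
- tape: A bystander: roll of black tape lying flat, 56 mm in diameter, 19 mm high. Origin at the centre of its underside.
- channel (a point): Point on the channel's floor 15 mm above the jig's origin, axes as the jig's. The channel runs from x = -90 to 75 mm, centred on y = 0, open above and at its -x end, between two aluminium walls 35 mm apart, 10 mm thick and 8 mm high above the floor.
Not all that is in view belongs to the job. What is shaped like the block but blue or pink is not meant.

How it is judged (in metres and radians):
On the way, in this order (a step that is already met when the one before it is completed fails the run):
1. the block lies flat in the channel, home against the end stop, with the clamp still open (x of block in the frame of stop_face between -0.0367 and -0.0335 m and z of block in the frame of jig between 0.012 and 0.018 m and y of block in the frame of jig between -0.006 and 0.006 m and angle between the x axis of block and the x axis of jig, either way round below 0.12 rad and angle between block's own z axis and vertical below 0.05 rad and value of joint handle below 0.6 rad), for 0.2 s.
2. the handle is past dead centre and the spindle bears on the block (value of joint handle above 1.07 rad and contact force between spindle and block above 15 N), for 0.2 s.
At the end, for the whole second after the job is handed in: The block lies flat on the channel floor (3 mm, 0.05 rad), between and along the walls (0.12 rad), its end within 1.7 mm of the unshifted stop; the handle is locked beyond 1.07 rad, the spindle presses the block with over 15 N, and all is at rest (all of step 2 and x of block in the frame of stop_face between -0.0367 and -0.0335 m and z of block in the frame of jig between 0.012 and 0.018 m and y of block in the frame of jig between -0.006 and 0.006 m and angle between the x axis of block and the x axis of jig, either way round below 0.12 rad and angle between block's own z axis and vertical below 0.05 rad and linear speed of block below 0.02 m/s); the robot touches nothing.
It fails at once if the end stop is shifted by more than 1.5 mm (distance of stop_face from where it was at the start of the episode above 0.0015 m).
It fails at once if the fingers press on the jig or its clamp with more than 30 N (contact force between the fingers and jig above 30 N).
It fails at once if the offcut, the can or the tape is moved by more than 20 mm (distance of any of offcut, can, tape from where it was at the start of the episode above 0.02 m).
It also fails if it takes over 72 s, if anything falls off the work surface, if the arm or the gripper's body presses on something with over 40 N, if the wrist force passes 120 N, or if a joint passes its speed limit or range.

ROBOT

A 6-joint arm with a two-finger parallel gripper is mounted at the origin on the work surface. World frame = base frame: x ahead of the robot, y to its left, z up, the work surface at z = 0. Lengths are in m, angles in degrees, forces in N, time in s.
With the tool pointing down it reaches from about 0.3 to 0.75 m from the base axis. Payload 8.5 kg.
Tool frame: the origin (TCP) lies at the very end of the fingers, on their centre line; the grasp point (between the pads) lies 19 mm behind it (env.pinch_z is the distance from the TCP to the grasp point, in m); z points along the fingers, y is the line along which they close (so a half turn about z gives the same grasp; the last joint's range is limited). The gripper opens to 85 mm and grips with 20 to 120 N. Pads are 22 mm wide; open, the fingers measure 114 mm over their backs; the gripper's body (76 mm by 85 mm) begins 54 mm behind the grasp point. The pads swing forward as they close: fully open they stand 13 mm farther back than shut.
Start: joints at [-76.736, 21.807, 74.336, -0, 83.858, -12.336], TCP at [0.238, -0.496, 0.231] pointing down, gripper open.
Joint ranges: [-178.18, 178.18], [-50.72, 133.34], [12.68, 142.11], [-81.47, 261.47], [9.98, 163.14], [-165.26, 165.26]. Speed limits (degrees/s): [136.94, 136.94, 180, 180, 180, 180].

INTERFACE

Orientations are given as a 3x3 rotation matrix whose columns are the frame's x, y, z axes.
In Python, from rig import env, viewer gives the robot as it stands.
- The arm moves only by the tool drive_tool, never from a script. Its argument "series" is a list of rows, each a list of 3 entries, a list of its own where there are three numbers: the shift along the tool's x, y, z in m, then the turn about the tool's z in degrees, then the finger opening in m, from 0 to 0.0854. A call has 1 to 20 rows; each row is the pose to reach, as a shift and turn from the pose commanded when the call began, along the tool's axes at that moment; what a row does not reach only later rows make up. A row lasts 1/10 s, in which the tool goes at most 50 mm and 8.59 degrees, less where a joint would pass 70% of its speed; a pose out of reach is approached as far as the arm can. A call with a gripper value outside its range is refused whole. The fingers move at their own pace and stop on an object; "newtons" is the grip in N (left out, the last holds). Time passes only in rows, so rows that repeat a pose let the fingers close. It gives the time, the measured TCP pose, the force, the opening and the grip force at its end, in the units of the state.
- env.observe(): the state, without advancing time (a new reading comes with each control period).
- viewer.get_image(name): name is "scene" or "top"; returns a dict with "img" (400x640x3 uint8, red, green, blue), "depth" (400x640 float32, m along the optical axis (not along the pixel's ray), 0 where there is no reading), "camera_matrix" (3x3 intrinsics, pixels), "distortion" ([k1, k2, p1, p2, k3] as OpenCV has them; the pictures are not rectified), "rvec" (rotation vector, rad) and "tvec" (3), from world to camera coordinates, as OpenCV has them. Camera axes: x right, y down, z forward; pixel columns grow to the right and rows downward; lengths in m; the calibration is good to about 2 mm. A picture is of the moment at which its call begins.
- env.close_job(): hands the job in; it is judged then, once.
The state is a dict: "time_s": time; "q": joint angles; "qvel": joint speeds; "joint_efforts": joint torques, N m; "position": TCP position; "tool_rot": TCP orientation; "ft_force": force on the tool from outside, world axes, zero at the start; "wrist_torque": the same for the moment, N m; "grip_width": finger opening in m; "gripper_force": force on a finger pad.
Only numpy, scipy, OpenCV 4.12 (cv2) and the standard library are available. Lean on these libraries where they do the work, as an engineer would, in place of code of your own. Each camera call takes 0.05 s, during which the arm holds its last target. There are 200 camera calls.

## Working session

There is one attempt and no reset: what is moved stays moved. The work goes in short steps, Python scripts to look and compute and a tool call to move; the robot and the scene stay as the last step left them, time stands still between calls to the robot, and variables do not carry over. Pictures are saved under pics/ and viewed, at most 10 in all, crops included, and the job is handed in when it is done.

Besides the shell and the picture viewer there is one more tool, called after "Call:" by a JSON object that holds its "op" and its "data". drive_tool: Moves the arm, as the interface text tells. Its arguments: {"type":"object","properties":{"series":{"type":"array"},"newtons":{"type":"number"}},"required":["series"]}

```bash
mkdir -p pics; python3 - <<'E'
from rig import env, viewer
import cv2, numpy as np
for n in ("top","scene"):
    d=viewer.get_image(n); np.savez(f"{n}0.npz",**d)
    cv2.imwrite(f"pics/{n}0.png",d["img"][:,:,::-1])
    print(n,d["camera_matrix"].tolist(),d["distortion"],d["rvec"],d["tvec"])
s=env.observe(); print(s["position"],s["tool_rot"],s["ft_force"],s["time_s"],env.pinch_z)
E
```

```text
top [[408.5071726996577, 0.0, 318.2769797921693], [0.0, 408.5071726996577, 193.86981856836542], [0.0, 0.0, 1.0]] [0.00231397 0.         0.         0.         0.        ] [ 2.16077007 -2.22291916  0.0860038 ] [0.02401682 0.52357366 1.27243671]
scene [[375.7032069392729, 0.0, 324.23935242989705], [0.0, 375.7032069392729, 203.85630258112337], [0.0, 0.0, 1.0]] [0.01213853 0.         0.         0.         0.        ] [ 1.54491633  2.17329348 -0.72514136] [ 0.18219264 -0.33618648  1.4775624 ]
[ 0.2375795  -0.49574627  0.23077615] [[ 9.01859765e-01  4.32028809e-01 -2.70000024e-04]
 [ 4.32028782e-01 -9.01858905e-01  1.28337432e-03]
 [ 3.10952753e-04 -1.27407144e-03 -9.99999140e-01]] [-0.14876245  0.87075591 -0.48751352] 0.1 0.0187
```

View pics/top0.png

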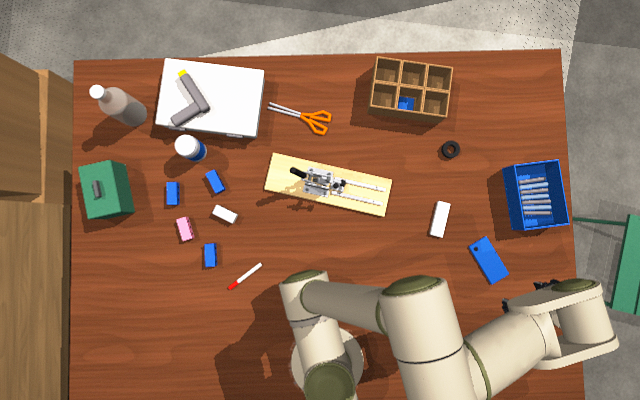

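View pics/scene0.png

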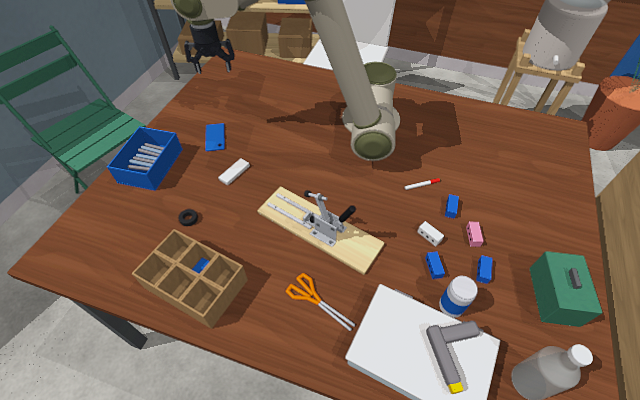

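The top view shows the white work block at (225,214), with the jig plate spanning (265-392,153-216). The channel opens to the right and the handle is at (297,173). The offcut is at (440,219), the tape at (450,149) and the can at (190,148). The scene view shows the block at (431,233).

```bash
cat > h.py <<'E'
import cv2, numpy as np
def load(n): return dict(np.load(n))
def cast(d,px,z):
    px=np.asarray(px,float).reshape(-1,1,2); R=cv2.Rodrigues(d["rvec"])[0]; c=-R.T@d["tvec"].ravel()
    u=cv2.undistortPoints(px,d["camera_matrix"],d["distortion"])[:,0]
    r=np.c_[u,np.ones(len(u))]@R
    return c+r*((z-c[2])/r[:,2])[:,None]
def proj(d,P): return cv2.projectPoints(np.asarray(P,float).reshape(-1,3),d["rvec"],d["tvec"],d["camera_matrix"],d["distortion"])[0][:,0]
def blob(mask,roi):
    x0,y0,x1,y1=roi; m=np.zeros(mask.shape,np.uint8); m[y0:y1,x0:x1]=mask[y0:y1,x0:x1]
    return max(cv2.findContours(m,cv2.RETR_EXTERNAL,cv2.CHAIN_APPROX_NONE)[0],key=cv2.contourArea)[:,0]
def rect(d,mask,roi,z):
    P=cast(d,blob(mask,roi),z)[:,:2].astype(np.float32)*1000
    (c,s,a)=cv2.minAreaRect(P); return c,s,a
E
python3 - <<'E'
from h import *
for n,jr,br in (("top0.npz",(255,145,400,222),(205,200,245,228)),("scene0.npz",(250,180,390,278),(412,215,450,250))):
    d=load(n); hsv=cv2.cvtColor(d["img"],cv2.COLOR_RGB2HSV); H,S,V=cv2.split(hsv)
    w=((S<60)&(V>130)).astype(np.uint8)*255
    y=((H>16)&(H<36)&(S>40)&(V>120)).astype(np.uint8)*255
    y=cv2.morphologyEx(y,cv2.MORPH_CLOSE,np.ones((9,9)))
    print(n,"jig",rect(d,y,jr,.015),"blk30",rect(d,w,br,.03))
    x0,y0,x1,y1=jr; cv2.imwrite(f"pics/j{n[:3]}.png",cv2.resize(d["img"][y0:y1,x0:x1,::-1],None,fx=5.3,fy=5.3,interpolation=cv2.INTER_CUBIC))
    x0,y0,x1,y1=br;print(np.unique(y[jr[1]:jr[3]]).size,V[y0:y1:3,x0:x1:3])
E
```

```text
top0.npz jig ((554.7110595703125, -22.0009765625), (390.60968017578125, 121.76194763183594), 75.41759490966797) blk30 ((470.24462890625, 302.6611633300781), (74.17623901367188, 31.769777297973633), 61.95671463012695)
2 [[138 133 139 138 139 140 140 143 147 148 150 150 155 154]
 [154 156 158 156 151 155 149 149 146 149 146 149 146 152]
 [143 143 143 139 255 233 117 136 143 152 150 149 150 154]
 [151 150 155 245 254 254 255 248 127 141 140 147 146 148]
 [145 147 135 255 254 254 254 254 255 247 121 130 139 142]
 [144 146  93  88 244 255 254 254 254 254 255 119 134 148]
 [130 127  78  82  85  80 242 255 254 254 143 109 119 140]
 [139 142 140 139 118  91  92  85 243 255 114 126 129 147]
 [132 133 133 131 134 133 111  87  84 122 137 117 139 140]
 [148 145 146 146 144 147 145 143 144 144 143 145 148 145]]
scene0.npz jig ((557.5789184570312, -20.010467529296875), (392.8400573730469, 126.56375885009766), 75.39600372314453) blk30 ((479.25787353515625, 304.9593811035156), (76.3769760131836, 51.044334411621094), 62.20519256591797)
2 [[119 122 125 124 119 115 119 122 124 122 112 166 139]
 [125 121 118 120 122 125 125 120 118 117 122 126 125]
 [120 118 119 123 145 110 119 121 125 127 123 115 119]
 [116 112  95 163 232 236 131 124 121 119 121 125 128]
 [101 103 102 241 229 229 232 217 114 120 122 124 120]
 [120 101 178 173 214 229 229 229 232  98 113 119 120]
 [117 107 123 150 172 197 231 229 229 238 130 116 112]
 [123 121 111 102 181  44 161 233 229 229 248 117 118]
 [122 123 123 121 111 162 169 154 231 226 103  80 121]
 [129 128 121 119 123 112 137 154 169 122  75 110 119]
 [118 117 120 126 130 124 104 111 131 108 128 125 122]
 [125 127 123 118 117 116 121 127 128 121 116 119 120]]
```

View pics/jtop.png

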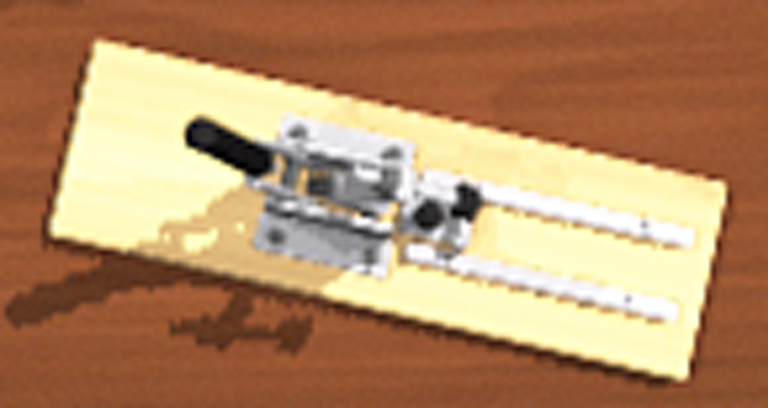

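View pics/jsce.png

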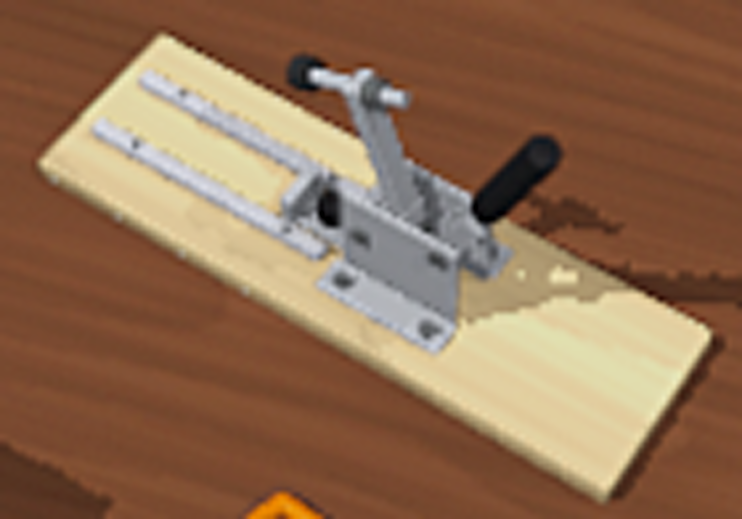

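The crops show the jig axis and the open arm standing clear, with the stop plate in front of the cheeks (scene crop ~(300,205)). The grip points up and away from the channel. Next I work out the first move.

```bash
cat >> h.py <<'E'
A=np.radians(75.4); U=np.array([np.cos(A),np.sin(A),0]); W=np.array([-U[1],U[0],0]); Z=np.array([0,0,1.])
O=np.array([.555,-.022,0])-.09*U
def J(x,y,z): return O+U*x/1000+W*y/1000+Z*z/1000
def inj(P): P=np.asarray(P)-O; return np.array([P@U,P@W,P@Z]).T*1000
def go(s,P,yang):  # shift in tool axes (mm) and turn to put TCP at P with tool y at angle yang (deg)
    R=np.array(s["tool_rot"]); y=np.degrees(np.arctan2(R[1,1],R[0,1]))
    return np.round((R.T@(np.asarray(P)-s["position"]))*1000,1), round(-(yang-y),2)
E
python3 - <<'E'
from h import *
from rig import env
s=env.observe()
print("above block",go(s,[.461,.285,.12],-28.0))
t=load("top0.npz");c=load("scene0.npz")
for d in(t,c): print("cam",(-cv2.Rodrigues(d["rvec"])[0].T@d["tvec"].ravel()))
f=lambda p:(250+p[0]/5.3,180+p[1]/5.3); g=lambda p:(255+p[0]/5.3,145+p[1]/5.3)
print("stop top edge scene",inj(cast(c,[f((320,176)),f((287,200))],.0395)))
print("top view stop edge near knob",inj(cast(t,[g((480,215)),g((470,250))],.0395)))
print("wall ends scene",inj(cast(c,[f((150,72)),f((95,125))],.023)),"top",inj(cast(t,[g((692,236)),g((676,312))],.023)))
# grip line across two views: tip/root -> intersect with jig plane y=0
def plane(d,p):
    a,b=cast(d,[p],0)[0],cast(d,[p],.1)[0]; ya,yb=(a-O)@W,(b-O)@W; return inj(a+(b-a)*ya/(ya-yb))
print("grip scene",plane(c,f((545,152))),plane(c,f((484,208)))," top",plane(t,g((200,133))))
print("pad scene", plane(c,f((305,72))))
print("tape,offcut,can",inj(cast(t,[(450,149),(440,219),(190,148)],.02)))
E
```

```text
above block (array([ 538.8, -607.5,  111.7]), np.float64(-36.4))
cam [0.43690493 0.02417113 1.30473415]
cam [1.15948851 0.19980403 0.97214758]
stop top edge scene [[ 55.22103159  10.72038535  39.5       ]
 [ 49.25500299 -13.67795503  39.5       ]]
top view stop edge near knob [[35.31296657 -5.01447211 39.5       ]
 [36.50237495 16.39784606 39.5       ]]
wall ends scene [[-82.71396725  26.49840838  23.        ]
 [-84.9424887  -24.00021082  23.        ]] top [[-91.28277967 -22.88564493  23.        ]
 [-91.66618926  23.44179691  23.        ]]
grip scene [2.01464151e+02 1.62905319e-14 1.85336718e+02] [1.69860212e+02 2.00520277e-14 1.11875611e+02]  top [1.95502117e+02 3.36390594e-14 1.75319581e+02]
pad scene [ 5.58643266e+01 -1.31645633e-14  1.46801392e+02]
tape,offcut,can [[-264.39118319 -195.98423152   20.        ]
 [-278.78259047   29.08090152   20.        ]
 [ 540.72746457  -12.55815564   20.        ]]
```

Call:
{"op": "drive_tool", "data": {"series": [[[0.54,-0.607,0.03],-36.4,0.06],[[0.54,-0.607,0.03],-36.4,0.06],[[0.54,-0.607,0.03],-36.4,0.06],[[0.54,-0.607,0.03],-36.4,0.06],[[0.54,-0.607,0.03],-36.4,0.06],[[0.54,-0.607,0.03],-36.4,0.06],[[0.54,-0.607,0.03],-36.4,0.06],[[0.54,-0.607,0.03],-36.4,0.06],[[0.54,-0.607,0.03],-36.4,0.06],[[0.54,-0.607,0.03],-36.4,0.06],[[0.54,-0.607,0.03],-36.4,0.06],[[0.54,-0.607,0.03],-36.4,0.06],[[0.54,-0.607,0.03],-36.4,0.06],[[0.54,-0.607,0.06],-36.4,0.06],[[0.54,-0.607,0.08],-36.4,0.06],[[0.54,-0.607,0.11],-36.4,0.06],[[0.54,-0.607,0.11],-36.4,0.06],[[0.54,-0.607,0.11],-36.4,0.06],[[0.54,-0.607,0.11],-36.4,0.06],[[0.54,-0.607,0.11],-36.4,0.06]], "newtons": 30}}

```text
time_s: 2.1
position: [0.4626, 0.2841, 0.1221]
tool_rot: [[0.47, 0.883, 0.001], [0.883, -0.47, 0.0], [0.001, 0.001, -1.0]]
ft_force: [-0.3, 0.2, 0.1]
grip_width: 0.0602
gripper_force: 0.0
```

Call:
{"op": "drive_tool", "data": {"series": [[[0,0,0.04],0,0.06],[[0,0,0.08],0,0.06],[[0,0,0.1],0,0.06],[[0,0,0.111],0,0.06],[[0,0,0.111],0,0.06],[[0,0,0.111],0,0.06],[[0,0,0.111],0,0.025],[[0,0,0.111],0,0.025],[[0,0,0.111],0,0.025],[[0,0,0.111],0,0.025],[[0,0,0.111],0,0.025],[[0,0,0.111],0,0.025],[[0,0,0.111],0,0.025],[[0,0,0.111],0,0.025]]}}

```text
time_s: 3.5
position: [0.4628, 0.2849, 0.0116]
tool_rot: [[0.469, 0.883, 0.002], [0.883, -0.469, 0.001], [0.001, 0.001, -1.0]]
ft_force: [-1.3, -0.8, 6.3]
grip_width: 0.0296
gripper_force: 29.2
```

```bash
python3 - <<'E'
from h import *
from rig import env,viewer
d=viewer.get_image("scene"); np.savez("s1.npz",**d)
cv2.imwrite("pics/s1.png",cv2.resize(d["img"][130:290,350:520,::-1],None,fx=3.5,fy=3.5,interpolation=cv2.INTER_CUBIC))
s=env.observe();print(s["position"],s["grip_width"],s["gripper_force"],s["ft_force"])
E
```

```text
[0.46277819 0.28495653 0.0115561 ] 0.029438331348333676 29.199109605979174 [-1.02674659 -2.0483071   6.32916654]
```

View pics/s1.png

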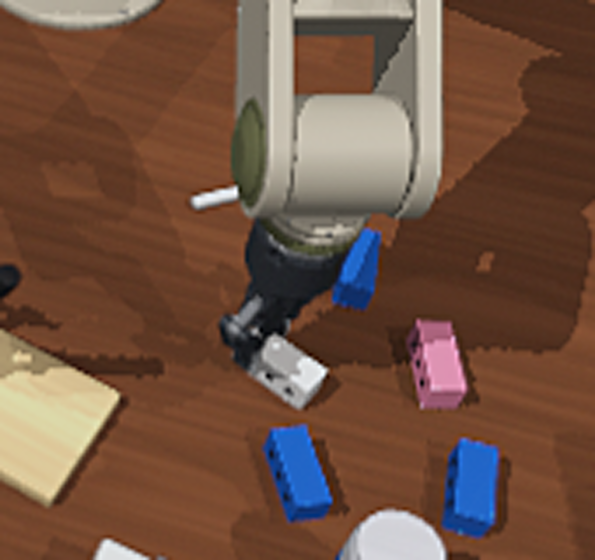

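The block is held by its rear half at crop ~(285,365), and its neighbours are undisturbed. Next I lift it, carry it round the robot side of the jig, and bring it over the channel mouth.

Call:
{"op": "drive_tool", "data": {"series": [[[0,0,-0.04],0,0.025],[[0,0,-0.08],0,0.025],[[0,0,-0.12],0,0.025],[[-0.404,0.166,-0.12],-13.4,0.025],[[-0.404,0.166,-0.12],-13.4,0.025],[[-0.404,0.166,-0.12],-13.4,0.025],[[-0.404,0.166,-0.12],-13.4,0.025],[[-0.404,0.166,-0.12],-13.4,0.025],[[-0.404,0.166,-0.12],-13.4,0.025],[[-0.404,0.166,-0.12],-13.4,0.025],[[-0.404,0.166,-0.12],-13.4,0.025],[[-0.404,0.166,-0.12],-13.4,0.025],[[-0.404,0.166,-0.12],-13.4,0.025],[[-0.404,0.166,-0.12],-13.4,0.025],[[-0.38,0.21,-0.12],-13.4,0.025],[[-0.359,0.256,-0.12],-13.4,0.025],[[-0.359,0.256,-0.12],-13.4,0.025],[[-0.359,0.256,-0.12],-13.4,0.025],[[-0.359,0.256,-0.08],-13.4,0.025],[[-0.359,0.256,-0.08],-13.4,0.025]], "newtons": 40}}

```text
time_s: 5.55
position: [0.5169, -0.1503, 0.0873]
tool_rot: [[0.251, 0.968, -0.007], [0.968, -0.251, 0.004], [0.002, -0.008, -1.0]]
ft_force: [0.3, 0.4, -0.8]
grip_width: 0.0293
gripper_force: 39.9
```

```bash
python3 - <<'E'
from h import *
from rig import env,viewer
d=viewer.get_image("scene"); np.savez("s2.npz",**d)
cv2.imwrite("pics/s2.png",cv2.resize(d["img"][110:280,210:400,::-1],None,fx=3.5,fy=3.5,interpolation=cv2.INTER_CUBIC))
s=env.observe();print(inj(s["position"]),s["grip_width"],s["gripper_force"],s["ft_force"],go(s,J(-45,.5,45),-14.6))
E
```

```text
[-44.23790276   3.25856908  89.46317806] 0.02959595443009381 39.87512405728921 [-0.35742736 -0.65962217 -1.22177901] (array([-0.8,  3. , 44.4]), np.float64(0.03))
```

View pics/s2.png

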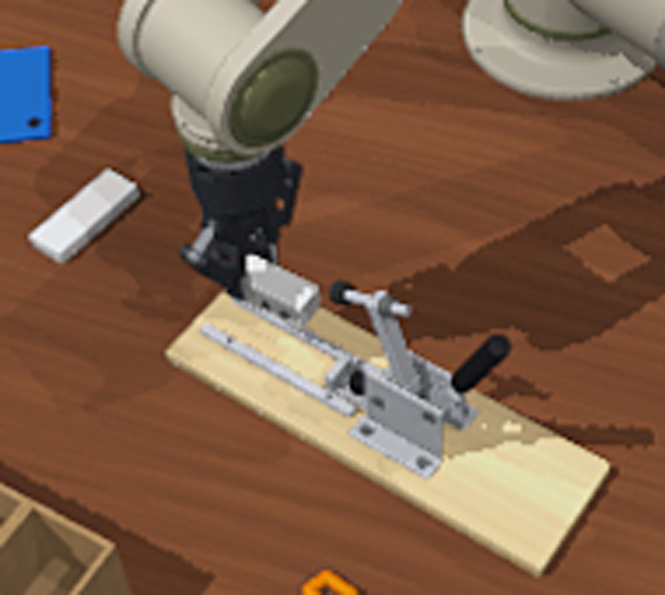

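The block is level over the channel's mouth, with the clamp arm and stop ahead of it at crop ~(350,370). I'll settle, then lower to just above the walls.

Call:
{"op": "drive_tool", "data": {"series": [[[0,0,0],0,0.025],[[0,0,0],0,0.025],[[0,0,0.03],0,0.025],[[0,0,0.046],0,0.025],[[0,0,0.046],0,0.025],[[0,0,0.046],0,0.025],[[0,0,0.046],0,0.025],[[0,0,0.046],0,0.025]]}}

```text
time_s: 6.4
position: [0.5203, -0.1527, 0.0454]
tool_rot: [[0.252, 0.968, 0.002], [0.968, -0.252, -0.001], [-0.001, 0.002, -1.0]]
ft_force: [0.2, 0.4, -0.3]
grip_width: 0.0293
gripper_force: 39.9
```

```bash
python3 - <<'E'
from h import *
from rig import env,viewer
for n in("top","scene"):
    d=viewer.get_image(n); np.savez(n+"3.npz",**d)
s=env.observe();print(inj(s["position"]),s["ft_force"],go(s,J(-45,.5,26),-14.6))
d=load("top3.npz"); a=d["img"][160:220,320:400,::-1]; b=load("scene3.npz")["img"][170:240,255:335,::-1]
im=np.vstack([cv2.resize(a,None,fx=5,fy=5,interpolation=3),cv2.resize(b[:56],None,fx=5,fy=5,interpolation=3)]); cv2.imwrite("pics/s3.png",im)
E
```

```text
[-45.12702673   0.8461387   45.01742599] [0.53231668 0.68171126 0.04453164] (array([ 0.1,  0.3, 19. ]), np.float64(-0.0))
```

View pics/s3.png

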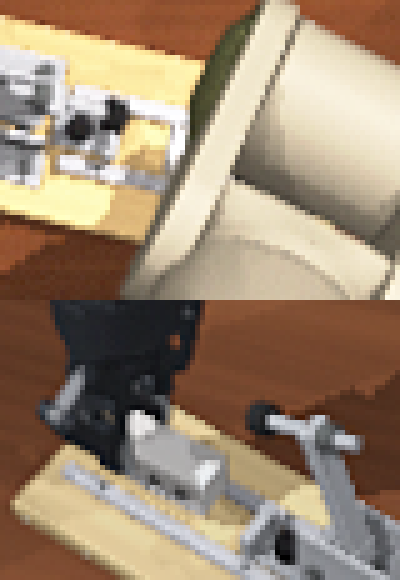

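The block hangs between the two walls (lower half, ~(175,465)), short of the stop at ~(260,525). Next I lower it and feel for the floor.

Call:
{"op": "drive_tool", "data": {"series": [[[0,0,0.008],0,0.025],[[0,0,0.012],0,0.025],[[0,0,0.014],0,0.025],[[0,0,0.014],0,0.025],[[0,0,0.014],0,0.025]]}}

```text
time_s: 7.0
position: [0.5198, -0.1524, 0.0302]
tool_rot: [[0.252, 0.968, -0.0], [0.968, -0.252, 0.0], [0.0, -0.0, -1.0]]
ft_force: [0.2, -0.2, -1.8]
grip_width: 0.0293
gripper_force: 39.8
```

Call:
{"op": "drive_tool", "data": {"series": [[[0,0,0.001],0,0.025],[[0,0,0.002],0,0.025],[[0,0,0.003],0,0.025],[[0,0,0.0035],0,0.025],[[0,0,0.0035],0,0.025]]}}

```text
time_s: 7.5
position: [0.5198, -0.1524, 0.0268]
tool_rot: [[0.252, 0.968, -0.0], [0.968, -0.252, 0.0], [0.0, -0.0, -1.0]]
ft_force: [-0.6, 0.4, -0.9]
grip_width: 0.0299
gripper_force: 39.9
```

Call:
{"op": "drive_tool", "data": {"series": [[[0.004,0,0],0,0.025],[[0.008,0,0],0,0.025],[[0.011,0,0],0,0.025],[[0.013,0,0],0,0.025],[[0.014,0,0],0,0.025],[[0.014,0,0],0,0.025],[[0.014,0,0],0,0.025]]}}

```text
time_s: 8.2
position: [0.5234, -0.1389, 0.0268]
tool_rot: [[0.252, 0.968, 0.0], [0.968, -0.252, -0.0], [-0.0, 0.0, -1.0]]
ft_force: [-0.7, 0.1, -1.0]
grip_width: 0.0295
gripper_force: 39.9
```

```bash
python3 - <<'E'
from h import *
from rig import env,viewer
t=viewer.get_image("top"); np.savez("t4.npz",**t); d=viewer.get_image("scene"); np.savez("s4.npz",**d)
s=env.observe();print(inj(s["position"]),s["ft_force"]@np.c_[U,W,Z])
a=t["img"][165:205,325:385,::-1]; b=d["img"][190:240,270:330,::-1]
cv2.imwrite("pics/s4.png",np.vstack([cv2.resize(a,None,fx=6,fy=6,interpolation=3),cv2.resize(b,None,fx=6,fy=6,interpolation=3)]))
E
```

```text
[-31.15900928   1.13568422  26.83477709] [-0.65285222 -0.1096775  -0.01282413]
```

View pics/s4.png

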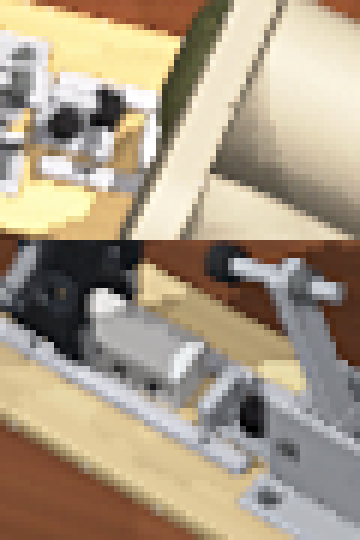

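The front of the block (lower half, ~(190,370)) is about 10 mm short of the stop plate (~(215,400)). I'll creep in.

Call:
{"op": "drive_tool", "data": {"series": [[[0.001,0,0],0,0.025],[[0.002,0,0],0,0.025],[[0.003,0,0],0,0.025],[[0.004,0,0],0,0.025],[[0.005,0,0],0,0.025],[[0.005,0,0],0,0.025]], "newtons": 20}}

```text
time_s: 8.9
position: [0.5246, -0.1339, 0.0268]
tool_rot: [[0.252, 0.968, -0.0], [0.968, -0.252, 0.0], [0.0, -0.0, -1.0]]
ft_force: [0.4, 0.4, -0.5]
grip_width: 0.0295
gripper_force: 39.9
```

Call:
{"op": "drive_tool", "data": {"series": [[[0.0005,0,0],0,0.025],[[0.001,0,0],0,0.025],[[0.001,0,0],0,0.025]]}}

```text
time_s: 9.2
position: [0.5249, -0.133, 0.0268]
tool_rot: [[0.252, 0.968, -0.0], [0.968, -0.252, 0.0], [0.0, -0.0, -1.0]]
ft_force: [0.6, 0.3, -1.4]
grip_width: 0.0295
gripper_force: 39.9
```

Call:
{"op": "drive_tool", "data": {"series": [[[0.0005,0,0],0,0.025],[[0.001,0,0],0,0.025],[[0.001,0,0],0,0.025]]}}

```text
time_s: 9.5
position: [0.5252, -0.132, 0.0268]
tool_rot: [[0.252, 0.968, -0.0], [0.968, -0.252, 0.0], [0.0, -0.0, -1.0]]
ft_force: [0.0, 0.0, 0.5]
grip_width: 0.0297
gripper_force: 39.9
```

Call:
{"op": "drive_tool", "data": {"series": [[[0.0005,0,0],0,0.025],[[0.001,0,0],0,0.025],[[0.001,0,0],0,0.025]]}}

```text
time_s: 9.8
position: [0.5254, -0.131, 0.0268]
tool_rot: [[0.252, 0.968, 0.0], [0.968, -0.252, 0.0], [0.0, -0.0, -1.0]]
ft_force: [0.2, -0.9, -0.8]
grip_width: 0.0292
gripper_force: 39.9
```

```bash
python3 - <<'E'
from h import *
from rig import env,viewer
d=viewer.get_image("scene"); s=env.observe();print(inj(s["position"]),s["ft_force"]@np.c_[U,W,Z])
b=d["img"][200:235,285:325,::-1]
cv2.imwrite("pics/s5.png",cv2.resize(b,None,fx=12,fy=12,interpolation=3))
E
```

```text
[-23.00908615   1.1562881   26.8101022 ] [ 0.37973571 -0.08472328 -0.89681256]
```

View pics/s5.png

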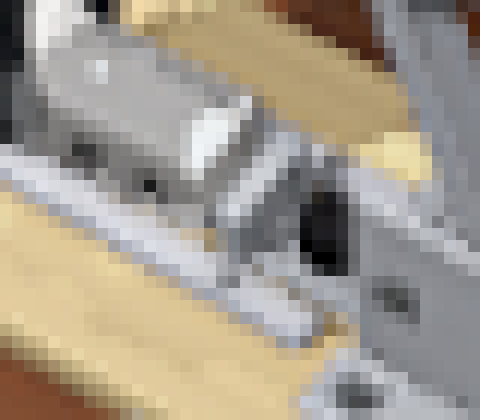

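The block's end (~(235,135)) is now about one pixel, a few mm, short of the stop plate (~(265,165)). I'll keep taking 1 mm steps.

Call:
{"op": "drive_tool", "data": {"series": [[[0.0005,0,0],0,0.025],[[0.001,0,0],0,0.025],[[0.001,0,0],0,0.025]]}}

```text
time_s: 10.15
position: [0.5257, -0.1301, 0.0268]
tool_rot: [[0.252, 0.968, -0.0], [0.968, -0.252, 0.0], [0.0, -0.0, -1.0]]
ft_force: [-0.3, 1.3, -1.0]
grip_width: 0.0297
gripper_force: 39.9
```

Call:
{"op": "drive_tool", "data": {"series": [[[0.0005,0,0],0,0.025],[[0.0008,0,0],0,0.025],[[0.0008,0,0],0,0.025]]}}

```text
time_s: 10.45
position: [0.5259, -0.1294, 0.0268]
tool_rot: [[0.252, 0.968, 0.0], [0.968, -0.252, -0.0], [-0.0, 0.0, -1.0]]
ft_force: [-0.6, -0.4, -0.7]
grip_width: 0.0297
gripper_force: 39.9
```

Call:
{"op": "drive_tool", "data": {"series": [[[0.0004,0,0],0,0.025],[[0.0008,0,0],0,0.025],[[0.0008,0,0],0,0.025]]}}

```text
time_s: 10.75
position: [0.5261, -0.1286, 0.0268]
tool_rot: [[0.252, 0.968, -0.0], [0.968, -0.252, 0.0], [0.0, -0.0, -1.0]]
ft_force: [-0.1, 0.2, -0.7]
grip_width: 0.0293
gripper_force: 39.9
```

Call:
{"op": "drive_tool", "data": {"series": [[[0.0004,0,0],0,0.025],[[0.0008,0,0],0,0.025],[[0.0008,0,0],0,0.025]]}}

```text
time_s: 11.05
position: [0.5262, -0.1278, 0.0268]
tool_rot: [[0.252, 0.968, -0.0], [0.968, -0.252, 0.0], [0.0, -0.0, -1.0]]
ft_force: [0.1, 0.3, -2.0]
grip_width: 0.0294
gripper_force: 39.9
```

Call:
{"op": "drive_tool", "data": {"series": [[[0.0004,0,0],0,0.025],[[0.0008,0,0],0,0.025],[[0.0008,0,0],0,0.025]]}}

```text
time_s: 11.35
position: [0.5264, -0.127, 0.0268]
tool_rot: [[0.252, 0.968, -0.0], [0.968, -0.252, 0.0], [0.0, -0.0, -1.0]]
ft_force: [-0.1, -0.3, -1.1]
grip_width: 0.0292
gripper_force: 39.9
```

Call:
{"op": "drive_tool", "data": {"series": [[[0.0004,0,0],0,0.025],[[0.0008,0,0],0,0.025],[[0.0008,0,0],0,0.025]]}}

```text
time_s: 11.65
position: [0.5267, -0.1262, 0.0268]
tool_rot: [[0.252, 0.968, 0.0], [0.968, -0.252, 0.0], [0.0, 0.0, -1.0]]
ft_force: [0.3, 0.5, -0.3]
grip_width: 0.0297
gripper_force: 39.9
```

Call:
{"op": "drive_tool", "data": {"series": [[[0.0004,0,0],0,0.025],[[0.0008,0,0],0,0.025],[[0.0008,0,0],0,0.025]]}}

```text
time_s: 11.95
position: [0.5269, -0.1255, 0.0268]
tool_rot: [[0.252, 0.968, -0.0], [0.968, -0.252, 0.0], [0.0, -0.0, -1.0]]
ft_force: [-0.3, 0.5, -1.1]
grip_width: 0.0296
gripper_force: 39.9
```

Call:
{"op": "drive_tool", "data": {"series": [[[0.0004,0,0],0,0.025],[[0.0008,0,0],0,0.025],[[0.0008,0,0],0,0.025]]}}

```text
time_s: 12.25
position: [0.527, -0.1249, 0.0268]
tool_rot: [[0.252, 0.968, -0.0], [0.968, -0.252, -0.0], [-0.0, 0.0, -1.0]]
ft_force: [0.0, -1.2, -1.1]
grip_width: 0.0295
gripper_force: 39.9
```

Call:
{"op": "drive_tool", "data": {"series": [[[0.0003,0,0],0,0.025],[[0.0005,0,0],0,0.025],[[0.0005,0,0],0,0.025]]}}

```text
time_s: 12.55
position: [0.5271, -0.1248, 0.0269]
tool_rot: [[0.252, 0.968, -0.0], [0.968, -0.252, -0.001], [-0.001, -0.0, -1.0]]
ft_force: [-2.6, -5.5, -0.2]
grip_width: 0.0299
gripper_force: 39.9
```

Contact at about 6 N, so the block is home. Next I release it and rise straight up.

Call:
{"op": "drive_tool", "data": {"series": [[[0,0,0],0,0.05],[[0,0,0],0,0.05],[[0,0,0],0,0.05],[[0,0,0],0,0.05],[[0,0,0],0,0.05]]}}

```text
time_s: 13.05
position: [0.5272, -0.1242, 0.0268]
tool_rot: [[0.252, 0.968, 0.0], [0.968, -0.252, 0.0], [0.0, 0.0, -1.0]]
ft_force: [-0.1, -0.7, -0.0]
grip_width: 0.0499
gripper_force: 0.0
```

```bash
python3 - <<'E'
from h import *
from rig import env
s=env.observe();print(inj(s["position"]),s["ft_force"]@np.c_[U,W,Z],s["grip_width"])
E
```

```text
[-15.8594236    1.1345786   26.84267296] [-0.68239951 -0.02435521 -0.02070163] 0.04989588710675047
```

Call:
{"op": "drive_tool", "data": {"series": [[[-0.02,0,0],0,0.05],[[-0.04,0,0],0,0.05],[[-0.06,0,0],0,0.05],[[-0.06,0,0],0,0.05],[[-0.06,0,-0.05],0,0.0],[[-0.06,0,-0.1],0,0.0],[[-0.06,0,-0.15],0,0.0],[[-0.06,0,-0.2],0,0.0],[[-0.06,0,-0.22],0,0.0],[[-0.06,0,-0.22],0,0.0],[[-0.02,0.001,-0.22],0,0.0],[[0.03,0.001,-0.22],0,0.0],[[0.08,0.001,-0.22],0,0.0],[[0.13,0.001,-0.22],0,0.0],[[0.18,0.001,-0.22],0,0.0],[[0.186,0.001,-0.22],0,0.0],[[0.186,0.001,-0.22],0,0.0],[[0.186,0.001,-0.19],0,0.0],[[0.186,0.001,-0.17],0,0.0],[[0.186,0.001,-0.17],0,0.0]]}}

```text
time_s: 15.05
position: [0.5734, 0.0543, 0.1937]
tool_rot: [[0.254, 0.967, -0.007], [0.967, -0.254, 0.001], [-0.001, -0.007, -1.0]]
ft_force: [-0.6, -0.2, 0.5]
grip_width: 0.0003
gripper_force: 0.0
```

```bash
python3 - <<'E'
from h import *
from rig import env,viewer
d=viewer.get_image("scene"); s=env.observe();print(s["time_s"],inj(s["position"]),s["ft_force"]@np.c_[U,W,Z],s["grip_width"])
b=d["img"][130:260,255:375,::-1]
cv2.imwrite("pics/s6.png",cv2.resize(b,None,fx=4.6,fy=4.6,interpolation=3))
E
```

```text
15.1 [168.75162777   0.53105664 195.68530012] [ 0.31305038 -0.9390692  -0.21596988] -0.00020294426715053072
```

View pics/s6.png

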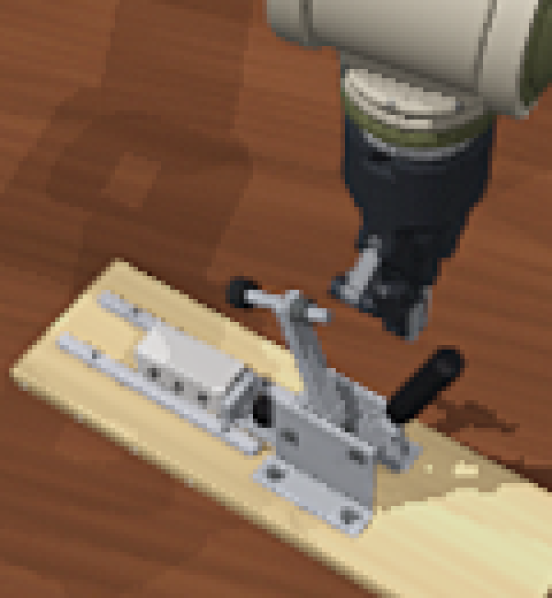

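The picture shows the block seated in the channel against the stop (crop ~(190,370)). The clamp is open, and the closed fingers hang above the handle grip. Next I tabulate the pushing arc.

```bash
cat > arc.py <<'E'
from h import *
def tip(phi,b=.05,s=65):
    t=np.radians(63)-phi; a=t+b
    x=150+30*np.cos(t)+s*np.cos(a)-10*np.sin(a); z=76+30*np.sin(t)+s*np.sin(a)+10*np.cos(a)
    return np.array([x-11,0,z])
E
python3 - <<'E'
from arc import *
from rig import env
s=env.observe()
for p in [0,.05]+[.1*k for k in range(1,12)]:
    T=tip(p); print(round(p,2),T.round(1),go(s,J(*T),-14.6)[0])
E
```

```text
0 [170.1   0.  166.1] [ 1.3  0.6 29.5]
0.05 [174.5   0.  164.5] [ 5.8  0.6 31.2]
0.1 [178.9   0.  162.6] [10.2  0.6 33.1]
0.2 [187.4   0.  158.2] [18.6  0.6 37.5]
0.3 [195.3   0.  152.9] [26.6  0.6 42.7]
0.4 [202.7   0.  146.9] [34.   0.6 48.7]
0.5 [209.5   0.  140.2] [40.8  0.6 55.5]
0.6 [215.5   0.  132.8] [46.8  0.7 62.8]
0.7 [220.8   0.  124.9] [52.1  0.7 70.7]
0.8 [225.3   0.  116.5] [56.6  0.7 79.1]
0.9 [228.9   0.  107.7] [60.2  0.7 88. ]
1.0 [231.6   0.   98.6] [62.9  0.7 97.1]
1.1 [233.4   0.   89.2] [ 64.7   0.8 106.4]
```

Call:
{"op": "drive_tool", "data": {"series": [[[0,0,0],0,0.0],[[0,0,0.015],0,0.0],[[0,0,0.025],0,0.0],[[0,0,0.031],0,0.0],[[0.005,0,0.0323],0,0.0],[[0.009,0,0.0342],0,0.0],[[0.013,0,0.0363],0,0.0],[[0.0174,0,0.0386],0,0.0],[[0.0214,0,0.0412],0,0.0],[[0.0253,0,0.0439],0,0.0],[[0.029,0,0.0468],0,0.0],[[0.0327,0,0.0499],0,0.0],[[0.0362,0,0.0532],0,0.0],[[0.0395,0,0.0566],0,0.0],[[0.0425,0,0.0602],0,0.0],[[0.0425,0,0.0602],0,0.0]]}}

```text
time_s: 16.7
position: [0.5854, 0.097, 0.1358]
tool_rot: [[0.252, 0.968, -0.001], [0.968, -0.252, 0.0], [-0.0, -0.001, -1.0]]
ft_force: [-0.5, 0.2, -0.5]
grip_width: 0.0003
gripper_force: 0.0
```

```bash
python3 - <<'E'
from arc import *
from rig import env,viewer
s=env.observe();print(s["time_s"],inj(s["position"]),s["ft_force"]@np.c_[U,W,Z])
d=viewer.get_image("scene"); np.savez("s7.npz",**d); img=d["img"]
# black grip pixels right of tool, mapped onto the jig plane y=0
g=(img.max(2)<45).astype(np.uint8); 
ys,xs=np.nonzero(g[150:260,300:385]); px=np.c_[xs+300,ys+150].astype(float)
a=cast(d,px,0); b=cast(d,px,.1); ya,yb=(a-O)@W,(b-O)@W; P=inj(a+(b-a)*(ya/(ya-yb))[:,None])[:,[0,2]]
P=P[(P[:,0]>165)&(P[:,0]<290)&(P[:,1]<P[:,1].max())]; 
r=np.hypot(P[:,0]-150,P[:,1]-76); P=P[(r>38)&(r<125)]; print(P.round(0).astype(int)[::3].tolist())
E
```

```text
16.7 [212.83008884   0.52953011 135.81017074] [ 0.02318652  0.52733606 -0.49092063]
[[184, 184], [202, 184], [202, 180], [200, 174], [208, 180], [200, 170], [209, 176], [177, 147], [212, 174], [212, 170], [221, 177], [218, 170], [207, 157], [216, 164], [199, 146], [211, 155], [219, 162], [205, 146], [214, 153], [205, 142], [214, 149], [200, 132], [209, 140], [203, 130], [212, 137], [198, 121], [210, 131], [182, 104], [192, 111], [201, 119], [210, 126], [227, 140], [236, 147], [244, 154], [189, 104], [198, 112], [207, 119], [225, 134], [234, 141], [242, 148], [186, 97], [195, 104], [205, 112], [214, 119], [222, 127], [231, 134], [240, 141], [248, 148], [193, 97], [202, 105], [211, 112], [220, 120], [229, 127], [237, 134], [246, 141], [187, 87], [196, 95], [205, 103], [214, 110], [223, 118], [232, 125], [241, 132], [249, 139], [203, 95], [212, 103], [221, 111], [230, 118], [238, 125], [247, 133], [255, 140], [244, 126], [253, 133]]
```

Call:
{"op": "drive_tool", "data": {"series": [[[0.0028,0,0.0031],0,0.0],[[0.0055,0,0.007],0,0.0],[[0.008,0,0.011],0,0.0],[[0.0104,0,0.0151],0,0.0],[[0.0104,0,0.0151],0,0.0]]}}

```text
time_s: 17.25
position: [0.5881, 0.107, 0.1207]
tool_rot: [[0.252, 0.968, -0.001], [0.968, -0.252, 0.0], [-0.0, -0.001, -1.0]]
ft_force: [-0.7, 0.7, -0.2]
grip_width: 0.0002
gripper_force: 0.0
```

Call:
{"op": "drive_tool", "data": {"series": [[[0.0011,0,0.0022],0,0.0],[[0.0022,0,0.0043],0,0.0],[[0.0032,0,0.0065],0,0.0],[[0.0041,0,0.0087],0,0.0],[[0.0041,0,0.0087],0,0.0]]}}

```text
time_s: 17.75
position: [0.5896, 0.1106, 0.1134]
tool_rot: [[0.252, 0.968, 0.001], [0.968, -0.252, -0.0], [-0.0, 0.001, -1.0]]
ft_force: [-2.1, -1.1, 6.6]
grip_width: -0.0004
gripper_force: 3.1
```

Call:
{"op": "drive_tool", "data": {"series": [[[0.0009,0,0.0022],0,0.0],[[0.0018,0,0.0044],0,0.0],[[0.0018,0,0.0044],0,0.0]]}}

```text
time_s: 18.05
position: [0.5902, 0.1123, 0.1095]
tool_rot: [[0.252, 0.968, 0.002], [0.968, -0.252, -0.0], [0.0, 0.002, -1.0]]
ft_force: [-3.4, -1.4, 9.4]
grip_width: -0.0001
gripper_force: 4.8
```

Call:
{"op": "drive_tool", "data": {"series": [[[0.0008,0,0.0022],0,0.0],[[0.0015,0,0.0044],0,0.0],[[0.0015,0,0.0044],0,0.0]]}}

```text
time_s: 18.35
position: [0.5906, 0.1139, 0.1053]
tool_rot: [[0.252, 0.968, 0.002], [0.968, -0.252, -0.0], [0.0, 0.002, -1.0]]
ft_force: [-2.6, -1.5, 10.7]
grip_width: -0.0001
gripper_force: 5.2
```

Call:
{"op": "drive_tool", "data": {"series": [[[0.0006,0,0.002],0,0.0],[[0.001,0,0.004],0,0.0],[[0.001,0,0.004],0,0.0]]}}

```text
time_s: 18.65
position: [0.5909, 0.1151, 0.1011]
tool_rot: [[0.252, 0.968, 0.002], [0.968, -0.252, 0.001], [0.001, 0.002, -1.0]]
ft_force: [-1.2, 0.8, 8.9]
grip_width: 0.0002
gripper_force: 4.1
```

Call:
{"op": "drive_tool", "data": {"series": [[[0.0003,0,0.001],0,0.0],[[0.0005,0,0.002],0,0.0],[[0.0005,0,0.002],0,0.0]]}}

```text
time_s: 18.95
position: [0.5909, 0.1158, 0.0987]
tool_rot: [[0.252, 0.968, 0.002], [0.968, -0.252, 0.001], [0.001, 0.001, -1.0]]
ft_force: [-1.2, 1.9, 6.3]
grip_width: 0.0002
gripper_force: 2.9
```

Call:
{"op": "drive_tool", "data": {"series": [[[0.0003,0,0.001],0,0.0],[[0.0004,0,0.002],0,0.0],[[0.0004,0,0.002],0,0.0]]}}

```text
time_s: 19.25
position: [0.5908, 0.1159, 0.096]
tool_rot: [[0.252, 0.968, 0.0], [0.968, -0.252, 0.0], [0.0, 0.0, -1.0]]
ft_force: [0.0, 0.4, 2.1]
grip_width: 0.0
gripper_force: 0.8
```

Call:
{"op": "drive_tool", "data": {"series": [[[0,0,0.001],0,0.0],[[0,0,0.002],0,0.0],[[0,0,0.002],0,0.0]]}}

```text
time_s: 19.55
position: [0.5905, 0.1155, 0.0935]
tool_rot: [[0.252, 0.968, -0.001], [0.968, -0.252, -0.0], [-0.0, -0.001, -1.0]]
ft_force: [0.2, 0.3, -0.3]
grip_width: -0.0001
gripper_force: 0.0
```

Force has gone to zero, so the handle has probably snapped over. I'll feel down for the locked grip to confirm.

Call:
{"op": "drive_tool", "data": {"series": [[[0,0,0.0007],0,0.0],[[0,0,0.0015],0,0.0],[[0,0,0.0015],0,0.0]]}}

```text
time_s: 19.85
position: [0.5906, 0.1156, 0.0923]
tool_rot: [[0.252, 0.968, -0.0], [0.968, -0.252, -0.0], [-0.0, -0.0, -1.0]]
ft_force: [0.0, -0.6, -0.1]
grip_width: -0.0001
gripper_force: 0.0
```

Call:
{"op": "drive_tool", "data": {"series": [[[0,0,0.0007],0,0.0],[[0,0,0.0015],0,0.0],[[0,0,0.0015],0,0.0]]}}

```text
time_s: 20.15
position: [0.5907, 0.1157, 0.091]
tool_rot: [[0.252, 0.968, -0.0], [0.968, -0.252, 0.0], [0.0, -0.0, -1.0]]
ft_force: [0.8, -0.5, 0.1]
grip_width: 0.0
gripper_force: 0.1
```

Call:
{"op": "drive_tool", "data": {"series": [[[0,0,0.0007],0,0.0],[[0,0,0.0015],0,0.0],[[0,0,0.0015],0,0.0]]}}

```text
time_s: 20.45
position: [0.591, 0.1157, 0.0905]
tool_rot: [[0.252, 0.968, 0.001], [0.968, -0.252, -0.0], [0.0, 0.001, -1.0]]
ft_force: [-2.5, 0.0, 6.8]
grip_width: -0.0002
gripper_force: 3.4
```

Call:
{"op": "drive_tool", "data": {"series": [[[0,0,0.0005],0,0.0],[[0,0,0.001],0,0.0],[[0,0,0.001],0,0.0]]}}

```text
time_s: 20.75
position: [0.5911, 0.1157, 0.0902]
tool_rot: [[0.252, 0.968, 0.002], [0.968, -0.252, -0.0], [0.0, 0.002, -1.0]]
ft_force: [-3.1, -1.0, 12.7]
grip_width: -0.0001
gripper_force: 6.1
```

It is firmly on its stop. Next I ease off and rise clear.

Call:
{"op": "drive_tool", "data": {"series": [[[0,0,-0.005],0,0.0],[[0,0,-0.02],0,0.0],[[0,0,-0.06],0,0.0],[[0,0,-0.1],0,0.0],[[0,0,-0.14],0,0.0],[[0.04,0.03,-0.16],0,0.0],[[0.08,0.07,-0.16],0,0.0],[[0.1,0.11,-0.16],0,0.0],[[0.1,0.15,-0.16],0,0.0],[[0.1,0.16,-0.16],0,0.0],[[0.1,0.16,-0.16],0,0.0],[[0.1,0.16,-0.16],0,0.0],[[0.1,0.16,-0.16],0,0.0]]}}

```text
time_s: 22.05
position: [0.7699, 0.1726, 0.2498]
tool_rot: [[0.252, 0.968, 0.001], [0.968, -0.252, 0.0], [0.0, 0.001, -1.0]]
ft_force: [0.1, -0.4, 0.8]
grip_width: -0.0003
gripper_force: 0.0
```

```bash
python3 - <<'E'
from arc import *
from rig import env,viewer
s=env.observe();print(s["time_s"],inj(s["position"]),s["ft_force"]@np.c_[U,W,Z],np.abs(s["qvel"]).max())
d=viewer.get_image("scene"); img=d["img"]
def pl(px):
    a=cast(d,px,0); b=cast(d,px,.1); ya,yb=(a-O)@W,(b-O)@W; return inj(a+(b-a)*(ya/(ya-yb))[:,None])[:,[0,2]]
ys,xs=np.nonzero(img[150:270,270:390].max(2)<45); P=pl(np.c_[xs+270,ys+150].astype(float))
h=P[(P[:,0]>180)&(P[:,0]<285)&(P[:,1]>40)&(P[:,1]<200)]
print("handle: n",len(h),"mean",h.mean(0),"slope",np.polyfit(h[:,0],h[:,1],1),h[:,0].min(),h[:,0].max())
p=P[(P[:,0]>-30)&(P[:,0]<70)]; print("dark near spindle",p.round(0).astype(int).tolist())
V=img.min(2); w=((V>215)*255).astype(np.uint8); ys,xs=np.nonzero(w[180:250,265:335])
Q=inj(cast(d,np.c_[xs+265,ys+180].astype(float),.045)); Q=Q[(abs(Q[:,1])<22)&(Q[:,0]>-90)&(Q[:,0]<70)]
print("white",len(Q),Q[:,0].min() if len(Q) else 0,Q[:,0].max() if len(Q) else 0)
E
```

```text
22.05 [ 332.45839624 -158.92893374  249.78719575] [-0.36494886 -0.16521761  0.80683304] 0.5031858813620549
handle: n 269 mean [245.3052987  76.6139924] slope [ -0.25293979 138.66146331] 190.83718137152488 284.9330826132605
dark near spindle [[12, 96], [8, 88], [-6, 53], [10, 65], [-6, 48], [10, 59], [-6, 42], [-2, 45], [2, 48], [6, 51], [10, 54], [-7, 37], [-3, 40], [1, 43], [5, 46], [9, 49], [-3, 34], [1, 37], [5, 40], [65, 45], [69, 48], [61, 37], [65, 40], [69, 43], [61, 31], [65, 34], [69, 37], [61, 26], [65, 29], [69, 32], [61, 20], [65, 23], [68, 27], [64, 18], [68, 21], [68, 16]]
white 1 -67.47460763363156 -67.47460763363156
```

The pad is down on the block at jig x ≈ 1 mm and about 45 mm up, and the handle is level. I'm handing the job in.

```bash
python3 -c "
from rig import env
print(env.close_job())"
```

```text
the job is handed in; nothing more can be done
None
```

I handed the job in at about 22 s. By feel and camera, the block is home against the end stop (touched at about 6 N), the handle is locked on its stop, and the pad is down on the block. The hardest push I read on the clamp was about 13 N and the arm is clear of everything; I could not measure the spindle force or the stop's position directly, and the hand-in returned no verdict.

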